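# Find and open the rocking cover board

### The job

One of the four cover boards on the cutting platform rocks because the packing block beneath it has fallen over. Press the black spot on each board until you find the one that gives, then push its raised near edge up and away from the robot until the board leans back past upright, stays open and the fingers are clear. Use the fingertips or the outside of the fingers only: do not pinch a board, leave the other boards shut, and leave the tape, jar, glue and screwdriver where they are.

Things in the scene. Friction and masses are not known exactly. Their poses are not given: they have to be found in the camera images.
- platform: Low plywood cutting platform, 214 x 552 x 100 mm, fixed to the table; its flat top is 100 mm up. Origin: centre of its underside; x points away from the robot at yaw 0, y to the left along its length. Cover boards 1 to 4 lie flush in the top, centre lines at y = +144, +48, -48, -144 mm, 12 mm fixed partitions between, 20 mm rails in front and behind, a solid 90 mm strip at each end.
- board1 (a joint): Tilt of cover board 1, rad: 0 shut and flush, 1.57 upright, 2.0 its stop, leaning back away from the robot. All four boards look alike: brown, 170 mm (x) by 80 mm (y), 12 mm thick, 0.1 kg. Each turns on a pin along y at platform x = +35, z = 94 mm: 50 mm of it lies beyond the pin, 120 mm on the near side. Pressing the far end down raises the near end.
- board1_press (a point): Centre of the black round thumb spot (22 mm across) on top of board 1, 32 mm beyond the pin, at the far end; it moves with the board.
- board1_edge (a point): Middle of the near edge of board 1, level with its top face, 120 mm on the near side of the pin; it moves with the board (it rises when the board tilts).
- board2 (a joint): Tilt of cover board 2, rad: 0 shut and flush, 1.57 upright, 2.0 its stop, leaning back away from the robot. Like board 1. The pins are stiff: a board stays at the angle where it is left. A board that is free turns with about 2 to 5 N pressed down on its thumb spot; below its far end there is 55 mm of room.
- board2_press (a point): Centre of the black round thumb spot (22 mm across) on top of board 2, 32 mm beyond the pin, at the far end; it moves with the board.
- board2_edge (a point): Middle of the near edge of board 2, level with its top face, 120 mm on the near side of the pin; it moves with the board (it rises when the board tilts).
- board3 (a joint): Tilt of cover board 3, rad: 0 shut and flush, 1.57 upright, 2.0 its stop, leaning back away from the robot. Like board 1. Under the far end of three boards stands a packing block: they give less than 0.05 rad when pressed. Under one the block has fallen over and the board tilts. Which one changes each time; it cannot be seen while shut.
- board3_press (a point): Centre of the black round thumb spot (22 mm across) on top of board 3, 32 mm beyond the pin, at the far end; it moves with the board.
- board3_edge (a point): Middle of the near edge of board 3, level with its top face, 120 mm on the near side of the pin; it moves with the board (it rises when the board tilts).
- board4 (a joint): Tilt of cover board 4, rad: 0 shut and flush, 1.57 upright, 2.0 its stop, leaning back away from the robot. Like board 1.
- board4_press (a point): Centre of the black round thumb spot (22 mm across) on top of board 4, 32 mm beyond the pin, at the far end; it moves with the board.
- board4_edge (a point): Middle of the near edge of board 4, level with its top face, 120 mm on the near side of the pin; it moves with the board (it rises when the board tilts).
- tape: Roll of yellow masking tape lying flat on one end strip of the platform, 66 mm across, 24 mm high; origin at the centre of its underside. Loose bystander.
- brad_jar: Small clear jar with a red lid on the other end strip, 40 mm across, 44 mm high; origin at the centre of its underside. Loose bystander.
- glue: White glue bottle with an orange cap, standing on the table beyond one end of the platform, 52 mm across, 125 mm high; origin at the centre of its underside. Loose bystander.
- screwdriver: Screwdriver with a green handle lying on the table beyond one end of the platform, about 200 mm long and 30 mm thick. Loose bystander.

How it is judged:
By the outcome, as a careful person would: the job done as asked, in the order asked, and still so for the second after the job is handed in, with the robot touching nothing.
It also fails if it takes over 51 s, if anything falls off the work surface, if the arm or the gripper's body presses on something with over 40 N, if the wrist force passes 120 N, or if a joint passes its speed limit or range.

### The arm

A 6-joint arm with a two-finger parallel gripper is mounted at the origin on the work surface. World frame = base frame: x ahead of the robot, y to its left, z up, the work surface at z = 0. Lengths are in m, angles in rad, forces in N, time in s.
With the tool pointing down it reaches from about 0.425 to 0.95 m from the base axis. Payload 3.5 kg.
Tool frame: the origin (TCP) lies midway between the tips of the shut fingers; the grasp point (between the pads) lies 19 mm behind it; x points along the fingers, z is the direction in which the jaws open and shut, and the axes are right-handed (so a half turn about x gives the same grasp; the last joint's range is limited). The gripper opens to 85 mm and grips with 20 to 120 N. Pads are 22 mm wide; open, the fingers measure 114 mm over their backs; the gripper's body (76 mm by 85 mm) begins 54 mm behind the grasp point. The pads swing forward as they close: fully open they stand 13 mm farther back than shut.
Start: joints at [1.13, 0.286, 1.577, -0, 1.279, -0.15], TCP at [0.193, 0.647, 0.231] pointing down, gripper open.
Joint ranges: [-2.77, 2.77], [-0.9, 2.22], [0.21, 2.48], [-1.53, 4.67], [0.24, 2.81], [-2.84, 2.84]. Speed limits (rad/s): [2.79, 2.79, 3.14, 3.14, 3.14, 3.14].

### API

Orientations are given as a unit quaternion [x, y, z, w].
In Python, from plant import readout, eyes, ctrl gives the robot as it stands.
- The arm moves only by the tool move_arm, never from a script. Its argument "commands" is a list of rows, each a list of 7 numbers: the turn, a rotation vector about the world's x, y, z in rad, then the shift along the world's x, y, z in mm, then the closure in counts, from 0 (fully open) to 255 (shut). A call has 1 to 12 rows; each row is the pose to reach, as a shift and turn from the pose measured when the call began; what a row does not reach only later rows make up. A row lasts 1/10 s, in which the tool goes at most 50 mm and 8.59 degrees, less where a joint would pass 70% of its speed; a pose out of reach is approached as far as the arm can. A call with a gripper value outside its range is refused whole. The fingers move at their own pace and stop on an object; "newtons" is the grip in N (left out, the last holds). Time passes only in rows, so rows that repeat a pose let the fingers close. It gives the time, the measured TCP pose, the force and the opening at its end, in the units of the state.
- readout.get_state(): the state, without advancing time (a new reading comes with each control period).
- eyes.read_camera(name): name is "scene" or "top" or "wrist"; returns a dict with "color" (480x640x3 uint8, red, green, blue), "depth" (480x640 float32, m along the optical axis (not along the pixel's ray), 0 where there is no reading), "K" (3x3 intrinsics, pixels), "eye" and "attitude" of the camera in the world. Camera axes: x right, y down, z forward; pixel columns grow to the right and rows downward; lengths in m; the calibration is good to about 2 mm. The wrist camera is an equidistant fisheye: a pixel r from the principal point sees the ray r / f radians off the axis. A picture is of the moment at which its call begins.
- ctrl.sign_off(): hands the job in, once; it reports no verdict.
The state is a dict: "time": time; "qpos": joint angles; "dq": joint speeds; "joint_efforts": joint torques, N m; "eef_pos": TCP position; "tcp_rot": TCP orientation; "contact_force": force on the tool from outside, world axes, zero at the start; "wrist_torque": the same for the moment, N m; "opening": opening from 0.0 (shut) to 1.0 (fully open).
Only numpy, scipy, OpenCV 4.12 (cv2) and the standard library are available. Lean on these libraries where they do the work, as an engineer would, in place of code of your own. Each camera call takes 0.05 s, during which the arm holds its last target.

## Working session

There is one attempt and no reset: what is moved stays moved. The work goes in short steps, Python scripts to look and compute and a tool call to move; the robot and the scene stay as the last step left them, time stands still between calls to the robot, and variables do not carry over. Pictures are saved under pics/ and viewed, and the job is handed in when it is done.

Besides the shell and the picture viewer there is one more tool, called after ">>>" in YAML: its name, and indented under it one key for each argument. move_arm: Moves the arm, as the interface text tells. Its arguments: {"type":"object","properties":{"commands":{"type":"array"},"newtons":{"type":"number"}},"required":["commands"]}

```bash
mkdir -p pics; ls
python3 - <<'E'
from plant import readout, eyes, ctrl
import cv2,json
s=readout.get_state();print(s)
for n in ["scene","top"]:
    c=eyes.read_camera(n);cv2.imwrite(f"pics/{n}0.png",c["color"][:,:,::-1]);print(n,c["K"],c["eye"],c["attitude"])
E
```

```text
pics
{'time': 0.0, 'qpos': array([ 1.13001428e+00,  2.87229063e-01,  1.57817547e+00, -2.10534360e-06,
        1.27860042e+00, -1.49995859e-01]), 'dq': array([ 9.83212080e-04, -8.00973190e-04,  1.29747262e-03,  3.90871631e-04,
        3.24226894e-05, -4.27032613e-04]), 'joint_efforts': array([-3.88968547e-04, -4.05980659e+01, -2.92627412e+01, -1.18944104e-04,
        5.53507707e-03,  2.31837141e-06]), 'eef_pos': array([0.19321214, 0.64607078, 0.22990574]), 'tcp_rot': array([-0.42268571,  0.56791685,  0.42188167,  0.56641249]), 'contact_force': array([-0.39418212, -0.08292066,  0.86547745]), 'wrist_torque': array([-0.00867514,  0.01606505, -0.01189754]), 'opening': 0.99740788429945}
scene [[457.12068451   0.         323.80566037]
 [  0.         457.12068451 237.19670156]
 [  0.           0.           1.        ]] [1.41919659 0.22229649 0.64054654] [ 0.52101602  0.69840087 -0.38856331 -0.29966162]
top [[620.51427542   0.         321.9925687 ]
 [  0.         620.51427542 249.96604927]
 [  0.           0.           1.        ]] [0.24736714 0.01122757 1.72524285] [-0.70030393  0.70746396 -0.06819116  0.0664765 ]
```

View pics/scene0.png

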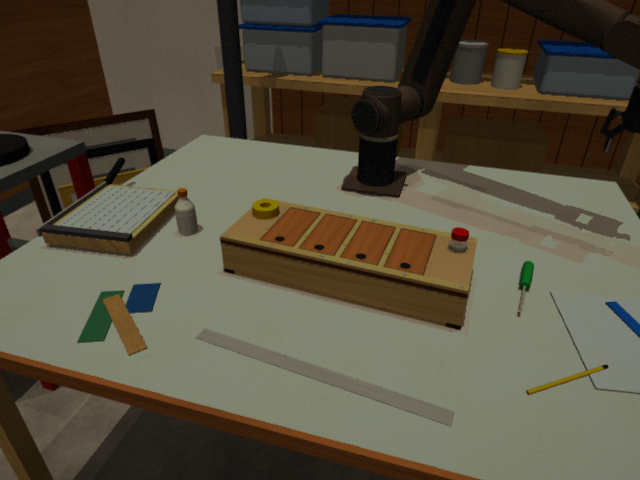

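View pics/top0.png

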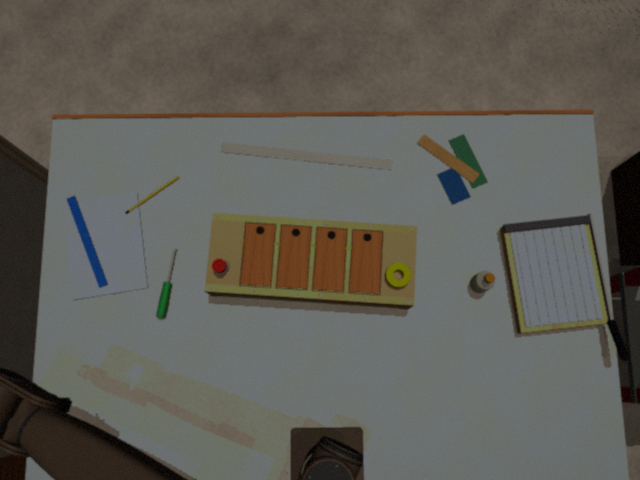

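The scene picture shows the spots on the far side. In the top view the spots are near (260,230), (296,233), (332,235) and (367,238), the jar is at (219,266) and the tape at (399,275). I'll enlarge the top view next.

```bash
cat > h.py <<'E'
from plant import readout, eyes, ctrl
import cv2,numpy as np
from scipy.spatial.transform import Rotation as R
def proj_z(c,u,v,z):
    K=c["K"];d=R.from_quat(c["attitude"]).apply([(u-K[0,2])/K[0,0],(v-K[1,2])/K[1,1],1.])
    e=np.array(c["eye"]);return e+d*(z-e[2])/d[2]
def pix_depth(c,u,v):
    K=c["K"];z=float(c["depth"][int(round(v)),int(round(u))])
    return np.array(c["eye"])+R.from_quat(c["attitude"]).apply(np.array([(u-K[0,2])/K[0,0],(v-K[1,2])/K[1,1],1.])*z)
def w2p(c,p):
    q=R.from_quat(c["attitude"]).inv().apply(np.array(p)-np.array(c["eye"]));K=c["K"]
    return K[0,0]*q[0]/q[2]+K[0,2],K[1,1]*q[1]/q[2]+K[1,2]
E
python3 - <<'E'
from h import *
c=eyes.read_camera("top");im=c["color"][:,:,::-1]
crop=im[205:315,195:425];cv2.imwrite("pics/topcrop.png",cv2.resize(crop,None,fx=3.4,fy=3.4,interpolation=cv2.INTER_CUBIC))
g=cv2.cvtColor(np.ascontiguousarray(im),cv2.COLOR_BGR2GRAY)
P=[]
for u,v in [(260,230),(296,233),(332,235),(367,238)]:
    w=g[v-8:v+9,u-8:u+9].astype(float);wt=np.clip(60-w,0,None)
    ys,xs=np.mgrid[v-8:v+9,u-8:u+9];m=wt.sum();uu,vv=(wt*xs).sum()/m,(wt*ys).sum()/m
    p=proj_z(c,uu,vv,.1);P.append(p);print(w.min(),np.median(w),round(uu,1),round(vv,1),p.round(4),pix_depth(c,uu,vv).round(4))
P=np.array(P);d=np.diff(P,axis=0);print(np.linalg.norm(d,axis=1));v=P[0]-P[3];yaw=np.arctan2(-v[0],v[1]);print("yaw",yaw)
ex=np.array([np.cos(yaw),np.sin(yaw),0]);o=P.mean(0)-.067*ex;print("platform",o)
ey=np.array([-ex[1],ex[0],0])
for a,b in [(-.107,-.276),(-.107,.276),(.107,.276),(.107,-.276)]:
    p=o+a*ex+b*ey;print(p.round(4),np.round(w2p(c,p),1))
for i,y in enumerate([.144,.048,-.048,-.144]):
    print(i+1,"press",(o+.067*ex+y*ey).round(4),"edge",(o-.085*ex+y*ey).round(4))
E
```

```text
8.0 72.0 259.7 229.8 [0.618  0.1723 0.1   ] [0.618  0.1723 0.1001]
6.0 72.0 295.4 232.1 [0.6108 0.0764 0.1   ] [0.6124 0.0767 0.0929]
8.0 72.0 331.1 234.6 [ 0.6029 -0.0192  0.1   ] [ 0.6027 -0.0192  0.1008]
8.0 72.0 366.9 236.9 [ 0.5955 -0.115   0.1   ] [ 0.5956 -0.115   0.0993]
[0.09616926 0.09588073 0.09607988]
yaw -0.07831891660512157
platform [0.53998743 0.0338656  0.1       ]
[ 0.4117 -0.2329  0.1   ] [413.5 305. ]
[0.4549 0.3174 0.1   ] [204.  290.7]
[0.6683 0.3006 0.1   ] [212.3 212.1]
[ 0.6251 -0.2497  0.1   ] [416.7 225.7]
1 press [0.618  0.1722 0.1   ] edge [0.4665 0.1841 0.1   ]
2 press [0.6105 0.0765 0.1   ] edge [0.459  0.0884 0.1   ]
3 press [ 0.603  -0.0192  0.1   ] edge [ 0.4515 -0.0073  0.1   ]
4 press [ 0.5955 -0.1149  0.1   ] edge [ 0.444 -0.103  0.1  ]
```

View pics/topcrop.png

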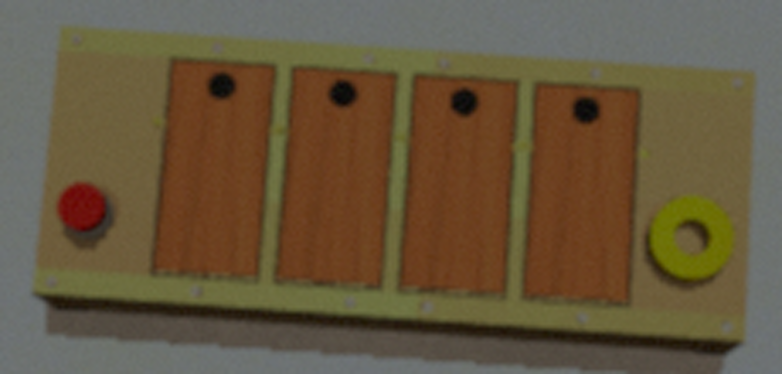

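The spots are 96 mm apart, as they should be, and the predicted platform corners match the picture. Next I'll work out the tool turn and the shifts.

Run:
```python
from h import *
s=readout.get_state();r=R.from_quat(s["tcp_rot"]);print(r.as_matrix().round(3))
yaw=-.0783
for sg in (1,-1):
    z=sg*np.array([-np.sin(yaw),np.cos(yaw),0]);x=np.array([0,0,-1.]);y=np.cross(z,x)
    d=(R.from_matrix(np.c_[x,y,z])*r.inv()).as_rotvec();print(sg,d.round(4))
print((np.array([.618,.1722,.13])-s["eef_pos"])*1000)
```

```text
[[-0.001 -0.958  0.287]
 [-0.002  0.287  0.958]
 [-1.     0.    -0.002]]
1 [ 0.0017 -0.0006  0.2124]
-1 [-9.0000e-04 -2.5000e-03 -2.9291e+00]
[ 424.72964553 -474.00929411 -100.26082675]
```

>>> move_arm:
  commands:
    - [0.0017,-0.0006,0.1,30,-34,0,255]
    - [0.0017,-0.0006,0.2124,60,-68,0,255]
    - [0.0017,-0.0006,0.2124,90,-101,0,255]
    - [0.0017,-0.0006,0.2124,120,-134,0,255]
    - [0.0017,-0.0006,0.2124,150,-168,0,255]
    - [0.0017,-0.0006,0.2124,180,-201,0,255]
    - [0.0017,-0.0006,0.2124,210,-234,0,255]
    - [0.0017,-0.0006,0.2124,240,-268,0,255]
    - [0.0017,-0.0006,0.2124,270,-301,0,255]
    - [0.0017,-0.0006,0.2124,300,-335,0,255]
    - [0.0017,-0.0006,0.2124,330,-368,0,255]
    - [0.0017,-0.0006,0.2124,360,-402,0,255]
  newtons: 30

```text
time: 1.35
eef_pos: [0.5541, 0.2427, 0.23]
tcp_rot: [-0.48, 0.519, 0.48, 0.519]
contact_force: [0.7, 0.9, -1.2]
opening: -0.003
```

>>> move_arm:
  commands:
    - [0,0,0,32,-35,0,255]
    - [0,0,0,64,-70.5,-20,255]
    - [0,0,0,64,-70.5,-60,255]
    - [0,0,0,64,-70.5,-100,255]
    - [0,0,0,64,-70.5,-118,255]
    - [0,0,0,64,-70.5,-124,255]
    - [0,0,0,64,-70.5,-124,255]

```text
time: 2.05
eef_pos: [0.6175, 0.1721, 0.1049]
tcp_rot: [-0.479, 0.52, 0.481, 0.519]
contact_force: [-0.4, -0.1, 0.5]
opening: -0.0
```

Run:
```python
from h import *
print(readout.get_state()["contact_force"])
c=eyes.read_camera("scene");im=c["color"][:,:,::-1]
cv2.imwrite("pics/s1.png",cv2.resize(im[130:330,200:500],None,fx=2.6,fy=2.6,interpolation=cv2.INTER_CUBIC))
```

```text
[-0.42491153 -0.09270072  0.52879634]
```

View pics/s1.png

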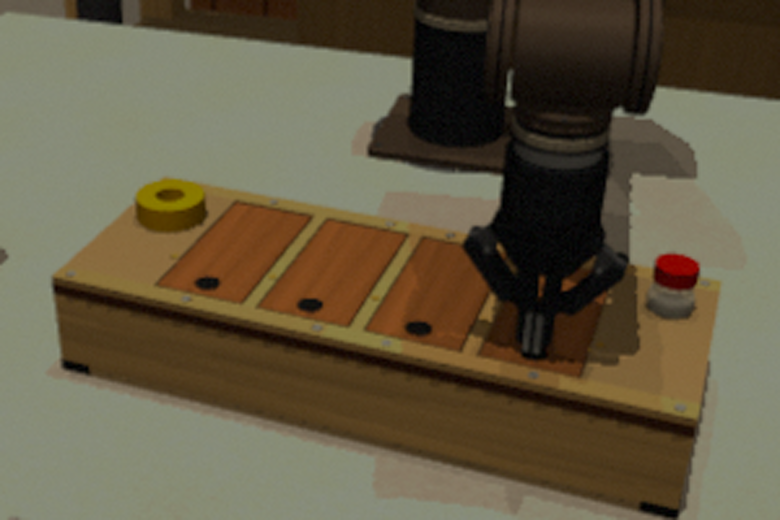

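The closed fingertips are over board 1's spot at about (533,345), just above the surface. I'll press in small steps.

>>> move_arm:
  commands:
    - [0,0,0,0,0,-3,255]
    - [0,0,0,0,0,-5,255]
    - [0,0,0,0,0,-7,255]
    - [0,0,0,0,0,-8,255]
    - [0,0,0,0,0,-8,255]

```text
time: 2.6
eef_pos: [0.619, 0.1725, 0.0998]
tcp_rot: [-0.48, 0.519, 0.48, 0.52]
contact_force: [-1.0, -0.1, 3.9]
opening: 0.002
```

>>> move_arm:
  commands:
    - [0,0,0,0,0,-2,255]
    - [0,0,0,0,0,-4,255]
    - [0,0,0,0,0,-6,255]
    - [0,0,0,0,0,-6,255]
    - [0,0,0,0,0,-6,255]

```text
time: 3.1
eef_pos: [0.6192, 0.1726, 0.0996]
tcp_rot: [-0.48, 0.519, 0.48, 0.519]
contact_force: [-11.4, -1.9, 22.2]
opening: 0.001
```

Board 1 took 22 N with no give, so it is blocked. On to board 2.

>>> move_arm:
  commands:
    - [0,0,0,0,0,15,255]
    - [0,0,0,-3,-32,25,255]
    - [0,0,0,-6,-64,25,255]
    - [0,0,0,-9,-96,15,255]
    - [0,0,0,-9,-96,5,255]
    - [0,0,0,-9,-96,1,255]
    - [0,0,0,-9,-96,-2,255]
    - [0,0,0,-9,-96,-4,255]
    - [0,0,0,-9,-96,-7,255]
    - [0,0,0,-9,-96,-7,255]

```text
time: 4.1
eef_pos: [0.6098, 0.0759, 0.0995]
tcp_rot: [-0.481, 0.521, 0.481, 0.516]
contact_force: [-16.6, -6.1, 30.9]
opening: 0.001
```

Board 2 took 31 N with no give. On to board 3.

>>> move_arm:
  commands:
    - [0,0,0,0,0,15,255]
    - [0,0,0,-2,-32,25,255]
    - [0,0,0,-4,-64,25,255]
    - [0,0,0,-7,-95,15,255]
    - [0,0,0,-7,-95,5,255]
    - [0,0,0,-7,-95,1,255]
    - [0,0,0,-7,-95,-2,255]
    - [0,0,0,-7,-95,-4,255]
    - [0,0,0,-7,-95,-6,255]
    - [0,0,0,-7,-95,-6,255]

```text
time: 5.1
eef_pos: [0.6031, -0.0183, 0.0937]
tcp_rot: [-0.481, 0.52, 0.481, 0.516]
contact_force: [-0.1, 0.5, 2.6]
opening: 0.0
```

Board 3 gives: the tip went down 6 mm at 2.6 N. I'll press it further.

>>> move_arm:
  commands:
    - [0,0,0,0,0,-3,255]
    - [0,0,0,0,0,-6,255]
    - [0,0,0,0,0,-9,255]
    - [0,0,0,0,0,-12,255]
    - [0,0,0,0,0,-15,255]
    - [0,0,0,0,0,-15,255]

```text
time: 5.7
eef_pos: [0.6031, -0.0182, 0.0779]
tcp_rot: [-0.481, 0.52, 0.481, 0.516]
contact_force: [1.0, 0.0, -0.0]
opening: 0.001
```

Run:
```python
from h import *
c=eyes.read_camera("scene");im=c["color"][:,:,::-1]
cv2.imwrite("pics/s2.png",cv2.resize(im[130:330,200:500],None,fx=2.6,fy=2.6,interpolation=cv2.INTER_CUBIC))
```

```text
(no output)
```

View pics/s2.png

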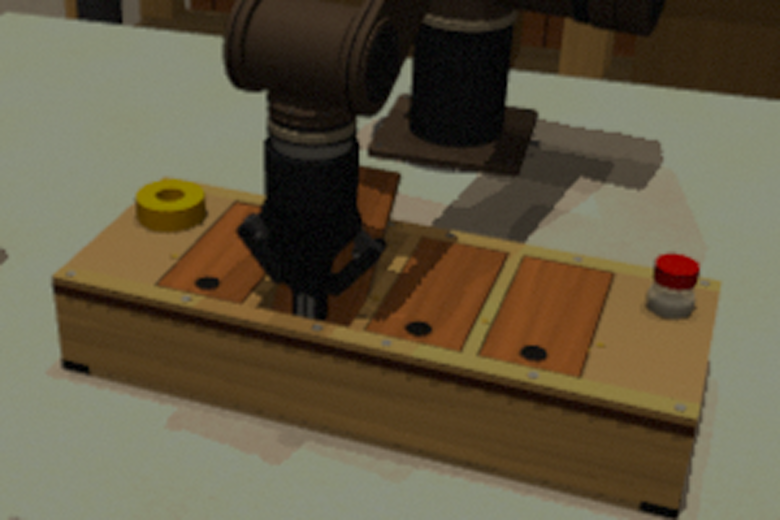

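The picture shows board 3's near end standing well up at about (375,180), and boards 1, 2 and 4 flush. I'll lift out and measure.

>>> move_arm:
  commands:
    - [0,0,0,0,0,20,255]
    - [0,0,0,1,0,60,255]
    - [0,0,0,3,0,100,255]
    - [0,0,0,3,0,150,255]
    - [0,0,0,3,0,190,255]
    - [0,0,0,3,0,190,255]

```text
time: 6.35
eef_pos: [0.6089, -0.0187, 0.2757]
tcp_rot: [-0.485, 0.518, 0.478, 0.518]
contact_force: [0.5, -0.6, 1.1]
opening: -0.005
```

Run:
```python
from h import *
yaw=-.0783;ex=np.array([np.cos(yaw),np.sin(yaw),0]);ey=np.array([-ex[1],ex[0],0]);o=np.array([.54,.0339,0])
for n in("scene","top"):
    c=eyes.read_camera(n);K=c["K"];v,u=np.mgrid[0:480,0:640];z=c["depth"]
    P=np.stack([(u-K[0,2])/K[0,0]*z,(v-K[1,2])/K[1,1]*z,z],-1).reshape(-1,3)
    P=R.from_quat(c["attitude"]).apply(P)+c["eye"]-o
    x,y,h=P@ex,P@ey,P[:,2]
    m=(z.ravel()>0)&(abs(y+.048)<.03)&(x>-.09)&(x<.09)&(h<.22)
    for a in np.arange(-.09,.085,.015):
        k=m&(x>=a)&(x<a+.015)
        if k.sum()>3: print(n,round(a+.0075,4),k.sum(),np.median(h[k]).round(4))
    cv2.imwrite(f"pics/{n}3.png",c["color"][:,:,::-1])
```

```text
scene -0.0825 84 0.0713
scene -0.0525 24 0.1778
scene -0.0375 201 0.1723
scene -0.0225 214 0.1583
scene -0.0075 237 0.143
scene 0.0075 235 0.1275
scene 0.0225 315 0.1099
scene 0.0375 309 0.0954
scene 0.0525 275 0.0817
scene 0.0675 85 -0.7521
scene 0.0825 95 -0.7497
```

View pics/scene3.png

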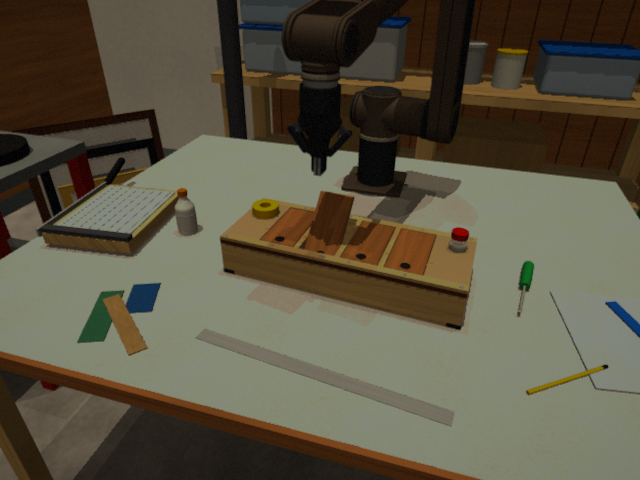

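The depth slope gives a tilt of about 0.80 rad. From that, the near lower corner is at platform x −53 mm, z 176 mm. I'll move back and down in front of the edge.

>>> move_arm:
  commands:
    - [0,0,0,-40,3,5,255]
    - [0,0,0,-80,6,5,255]
    - [0,0,0,-120,9,5,255]
    - [0,0,0,-160,12,3,255]
    - [0,0,0,-164,12,-20,255]
    - [0,0,0,-164,12,-55,255]
    - [0,0,0,-164,12,-90,255]
    - [0,0,0,-164,12,-120,255]
    - [0,0,0,-164,12,-120,255]
    - [0,0,0,-164,12,-120,255]

```text
time: 7.45
eef_pos: [0.4408, -0.006, 0.1469]
tcp_rot: [-0.48, 0.521, 0.482, 0.515]
contact_force: [0.0, -0.0, 0.7]
opening: 0.001
```

Run:
```python
from h import *
print(R.from_quat(readout.get_state()["tcp_rot"]).as_matrix().round(3))
c=eyes.read_camera("scene");im=c["color"][:,:,::-1]
cv2.imwrite("pics/s4.png",cv2.resize(im[110:310,200:500],None,fx=2.6,fy=2.6,interpolation=cv2.INTER_CUBIC))
```

```text
[[-0.008 -0.997  0.074]
 [-0.004  0.074  0.997]
 [-1.     0.007 -0.004]]
```

View pics/s4.png

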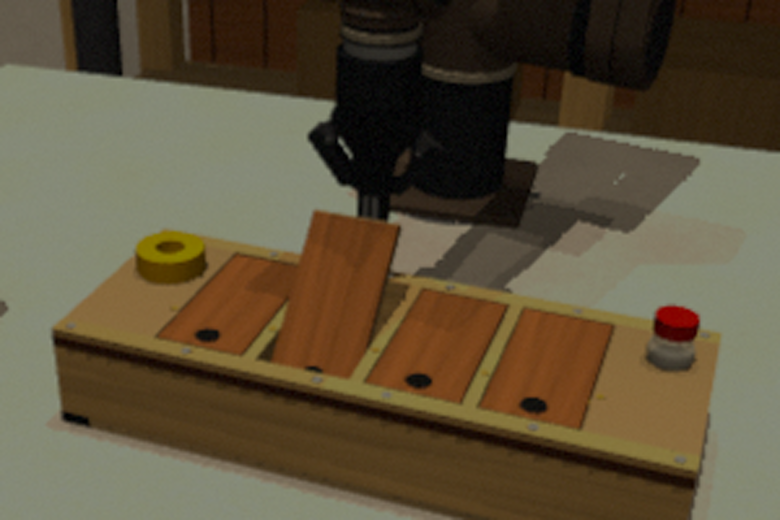

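The tip is in front of the raised edge at about (372,205), clear of it. Now the push along the arc.

>>> move_arm:
  commands:
    - [0,0,0,15,-1.2,3,255]
    - [0,0,0,30,-2.3,7,255]
    - [0,0,0,37,-2.9,13,255]
    - [0,0,0,43,-3.4,19,255]
    - [0,0,0,52,-4,27,255]
    - [0,0,0,62,-4.8,33,255]
    - [0,0,0,73,-5.7,38,255]
    - [0,0,0,73,-5.7,38,255]

```text
time: 8.3
eef_pos: [0.5172, -0.0124, 0.1881]
tcp_rot: [-0.482, 0.52, 0.48, 0.517]
contact_force: [0.0, -0.5, 0.4]
opening: -0.004
```

Run:
```python
from h import *
c=eyes.read_camera("scene");im=c["color"][:,:,::-1]
cv2.imwrite("pics/s5.png",cv2.resize(im[110:310,200:500],None,fx=2.6,fy=2.6,interpolation=cv2.INTER_CUBIC))
```

```text
(no output)
```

View pics/s5.png

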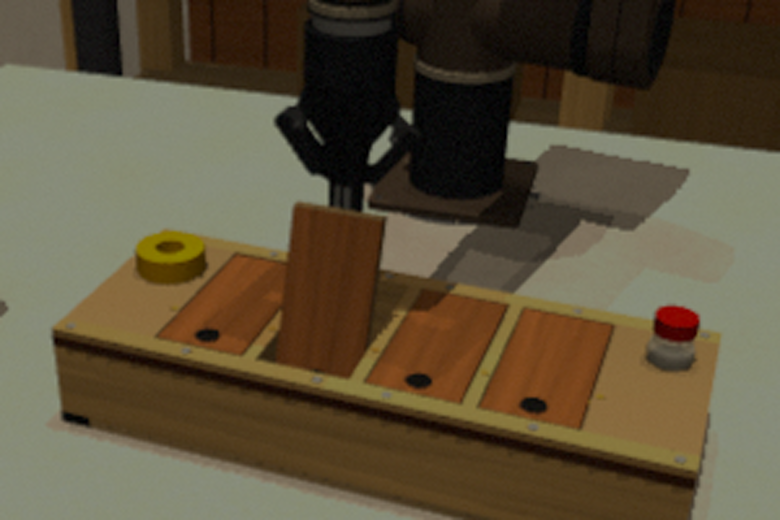

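>>> move_arm:
  commands:
    - [0,0,0,10,-0.8,2,255]
    - [0,0,0,20,-1.6,3,255]
    - [0,0,0,30,-2.3,4,255]
    - [0,0,0,40,-3.1,4,255]
    - [0,0,0,49,-3.8,2,255]
    - [0,0,0,57,-4.5,0,255]
    - [0,0,0,63,-5,-2,255]
    - [0,0,0,68,-5.3,-3,255]
    - [0,0,0,68,-5.3,-3,255]

```text
time: 9.25
eef_pos: [0.5845, -0.0175, 0.1837]
tcp_rot: [-0.482, 0.52, 0.481, 0.516]
contact_force: [-0.4, -1.3, 0.0]
opening: 0.002
```

```bash
cat > look.py <<'E'
from h import *
import sys
n=sys.argv[1]
c=eyes.read_camera("scene");im=c["color"][:,:,::-1]
cv2.imwrite(f"pics/{n}.png",cv2.resize(im[110:310,200:500],None,fx=2.6,fy=2.6,interpolation=cv2.INTER_CUBIC))
yaw=-.0783;ex=np.array([np.cos(yaw),np.sin(yaw),0]);ey=np.array([-ex[1],ex[0],0]);o=np.array([.54,.0339,0])
K=c["K"];v,u=np.mgrid[0:480,0:640];z=c["depth"]
P=np.stack([(u-K[0,2])/K[0,0]*z,(v-K[1,2])/K[1,1]*z,z],-1).reshape(-1,3)
P=R.from_quat(c["attitude"]).apply(P)+c["eye"]-o
x,y,h=P@ex,P@ey,P[:,2]
m=(z.ravel()>0)&(abs(y+.048)<.03)&(x>-.05)&(x<.12)
for a in np.arange(.11,.23,.015):
    k=m&(h>=a)&(h<a+.015)
    if k.sum()>3: print("z",round(a+.0075,4),k.sum(),"x",np.median(x[k]).round(4))
E
python3 look.py s6
```

```text
z 0.1175 115 x 0.0497
z 0.1325 122 x 0.0544
z 0.1475 119 x 0.06
z 0.1625 123 x 0.0646
z 0.1775 137 x 0.0701
z 0.1925 141 x 0.075
z 0.2075 226 x 0.0716
z 0.2225 104 x 0.0584
z 0.2375 192 x 0.0591
```

View pics/s6.png

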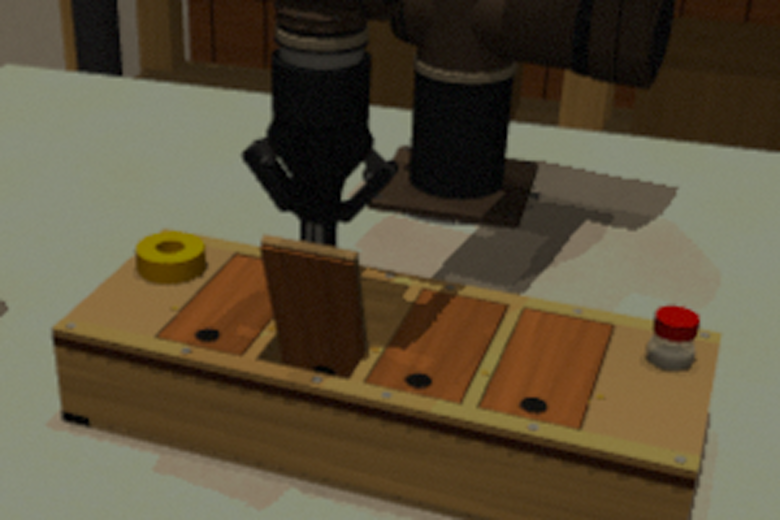

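The board leans back about 0.33 rad past upright (θ≈1.9), its top edge at about (310,245). I'll back the fingers off toward the robot, then up.

>>> move_arm:
  commands:
    - [0,0,0,-15,1.2,0,255]
    - [0,0,0,-45,3.5,0,255]
    - [0,0,0,-80,6,10,255]
    - [0,0,0,-110,8.5,40,255]
    - [0,0,0,-120,9.5,80,255]
    - [0,0,0,-120,9.5,100,255]
    - [0,0,0,-120,9.5,100,255]
    - [0,0,0,-120,9.5,100,255]

```text
time: 10.1
eef_pos: [0.4641, -0.0079, 0.2838]
tcp_rot: [-0.482, 0.52, 0.481, 0.516]
contact_force: [-0.5, 0.1, -0.4]
opening: 0.001
```

```bash
python3 look.py s7
python3 - <<'E'
from h import *
s=readout.get_state();print(s["time"],s["contact_force"],abs(s["dq"]).max())
c=eyes.read_camera("top");cv2.imwrite("pics/top7.png",c["color"][:,:,::-1])
E
```

```text
z 0.1175 118 x 0.0497
z 0.1325 112 x 0.0548
z 0.1475 121 x 0.0596
z 0.1625 127 x 0.0652
z 0.1775 129 x 0.0701
z 0.1925 140 x 0.0753
z 0.2075 152 x 0.0746
10.15 [ 0.3450616  -0.37171649 -0.24518192] 0.02166256726435949
```

View pics/s7.png

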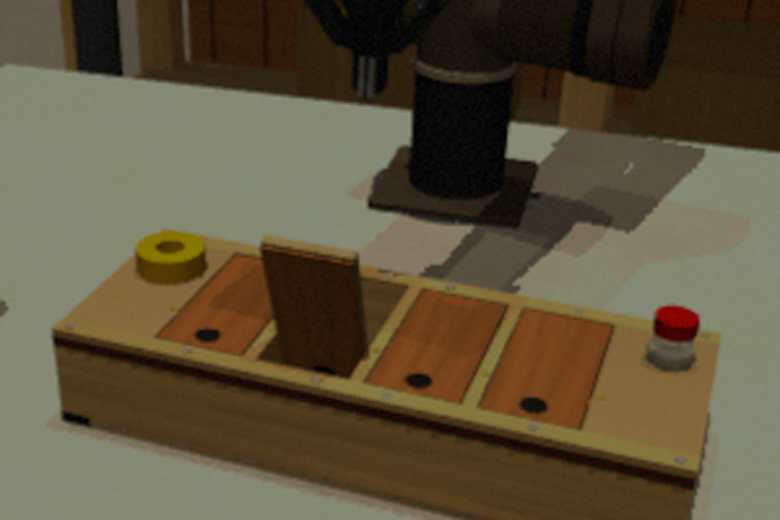

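View pics/top7.png

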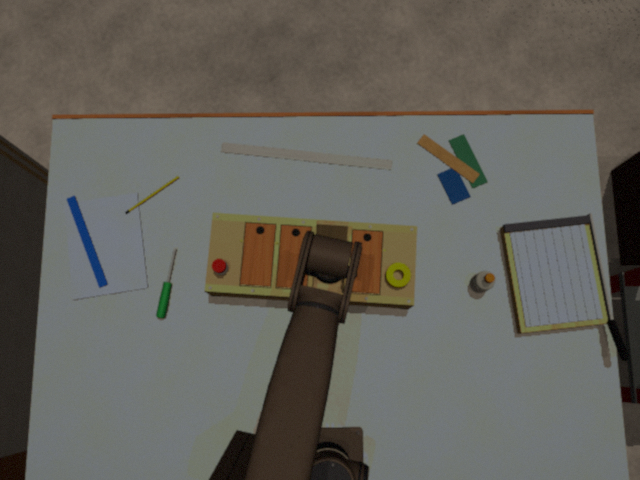

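The board stays open at the same lean and boards 1, 2 and 4 are flush. The jar (219,266), tape (399,275), glue (483,282) and screwdriver (165,290) have not moved, and the fingers are well clear.

```bash
python3 -c "
from plant import ctrl
print(ctrl.sign_off())"
```

```text
the job is handed in; nothing more can be done
None
```

Board 3 was the loose one, and it now stands open, leaning back past upright. I handed the job in at about 10 s of the 51 s allowed.

- **Finding it:** I pressed with the closed fingertips. Board 1 took about 22 N and board 2 about 31 N of vertical force with no measurable give. Board 3 gave at about 2.6 N. I did not press board 4, because board 3 had already been found.
- **Opening it:** I pressed board 3's far end down until it tilted to about 0.8 rad. I then pushed its raised near edge up and away with the outside of the closed fingers, without pinching it.
- **Last checks:** The depth picture put board 3 at about 1.9 rad, the same before and after the fingers backed off. Contact force was near zero and the fingers were well clear. Boards 1, 2 and 4 look shut, and the tape, jar, glue and screwdriver are where they were in the first picture.

No check failed or disagreed.

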